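Cover the potting cup, then hold the index plunger out

ROBOT

A 6-joint arm with a two-finger parallel gripper is mounted at the origin on a cart in front of the work surface, level with it; the furniture and walls round the work are solid. World frame = base frame: x ahead of the robot, y to its left, z up, the work surface at z = 0. Lengths are in m, angles in degrees, forces in N, time in s.
With the tool pointing down it reaches from about 0.4 to 0.825 m from the base axis. Payload 7 kg.
Tool frame: the origin (TCP) lies between the finger pads; the fingertips stand 25 mm ahead of it and the grasp point (between the pads) lies 6 mm ahead of it; z points along the fingers, y is the line along which they close (so a half turn about z gives the same grasp; the last joint's range is limited). The gripper opens to 88 mm and grips with 3 to 60 N. Pads are 19 mm wide; open, the fingers measure 130 mm over their backs; the gripper's body (78 mm by 193 mm) begins 47 mm behind the grasp point.
Start: joints at [90.648, 20.546, 0.682, 0, -70.136, -16.507], TCP at [0.184, 0.649, 0.252] pointing down, gripper open.
Joint ranges: [-176.03, 176.03], [-82.01, 121.73], [-58.28, 71.71], [-173.87, 95.51], [-174.79, -0.11], [-173.66, 173.66]. Speed limits (degrees/s): [136.94, 136.94, 172.46, 180, 180, 180].

INTERFACE

Orientations are given as [roll, pitch, yaw] about the fixed x, y, z axes, in that order (R = Rz(yaw) Ry(pitch) Rx(roll)).
In Python, from plant import r gives the robot as it stands.
- The arm moves only by the shell command python3 -m crank 'ROWS' [FORCE]. ROWS is JSON, a list of rows, each a list of 3 entries, a list of its own where there are three numbers: the turn, a rotation vector about the tool's x, y, z in degrees, then the shift along the tool's x, y, z in cm, then the closure, from -1 (fully open) to 1 (shut). In form: [[[wx, wy, wz], [dx, dy, dz], fingers], ...]. A call has 1 to 8 rows; each row shifts and turns the commanded pose from where the row before left it, along the tool's axes as they then stand; what a row does not reach is not made up. A row lasts 1/10 s, in which the tool goes at most 50 mm and 8.59 degrees, less where a joint would pass 70% of its speed; a pose out of reach is approached as far as the arm can. A call with a gripper value outside its range is refused whole. The fingers move at their own pace and stop on an object; FORCE is the grip in N (left out, the last holds). Time passes only in rows, so rows that do not move let the fingers close. It gives the time, the measured TCP pose, the force, the opening and the grip force at its end, in the units of the state.
- r.get_state(): the state, without advancing time (a new reading comes with each control period).
- r.capture(name): name is "scene" or "top" or "wrist"; returns a dict with "color" (420x560x3 uint8, red, green, blue), "range_z" (420x560 float32, m along the optical axis (not along the pixel's ray), 0 where there is no reading), "intrinsics" (3x3 intrinsics, pixels), "world_from_camera" (4x4, takes a point from camera to world coordinates); the wrist camera has in their place "hand_eye" (4x4, takes a point from camera to tool coordinates, whose origin is the TCP and whose axes are the flange's). Camera axes: x right, y down, z forward; pixel columns grow to the right and rows downward; lengths in m; the calibration is good to about 2 mm. A picture is of the moment at which its call begins: read the wrist's pose just before it.
- r.close_job(): hands the job in; it is judged then, once.
The state is a dict: "time_s": time; "joints": joint angles; "qd": joint speeds; "joint_torque": joint torques, N m; "tcp_pos": TCP position; "eef_rot": TCP orientation; "contact_force": force on the tool from outside, world axes, zero at the start; "moment": the same for the moment, N m; "gripper_width": finger opening in m; "gripper_force": force on a finger pad.
Only numpy, scipy, OpenCV 4.12 (cv2) and the standard library are available. Lean on these libraries where they do the work, as an engineer would, in place of code of your own. Each camera call takes 0.05 s, during which the arm holds its last target. There are 200 camera calls.

TASK

Set the loose yellow cover on the open cup in the middle of the blue index stand, put down gently rather than dropped, so that it sits fully home and level, and let go of it. Only then take the red knob of the stand's sprung index plunger and pull it straight up as far as it goes, so that the pin is clear of the index plate, and finish while still holding it there with the fingers. Leave the cover seated and the other things on the table where they are.

Things in the scene. Friction and masses are not known exactly. Their poses are not given: they have to be found in the camera images.
- index_stand: blue round stand, fixed, base 192 mm across, with an aluminium index plate (180 mm across, top 26 mm up), an open cup at its centre and a blue plunger bracket on the origin's -x side (64 to 132 mm from the centre, up to 50 mm wide, 60 mm high). Origin on the table under the cup's centre, z up
- pot_rim (a point): centre of the cup's mouth, level with its rim, 70 mm above the table; the cup is 76 mm across outside, 68 mm inside, wall 4 mm, 37 mm deep inside (a green ring core lies at its bottom, 17 mm high)
- cover: loose yellow round cover, 0.1 kg: flange 80 mm across and 5 mm thick, below it a locating step 62 mm across and 6 mm deep, tapering to 54 mm at its foot, that enters the cup (3 mm play all round), on top a black cylindrical knob 24 mm across from 11 to 50 mm above the cover's underside. Origin: centre of the underside of the step, z up; it starts lying on the table with the knob up
- cover_flange (a point): centre of the underside of the cover's flange, 6 mm above the cover's origin; it comes to lie on pot_rim when the cover is seated
- plunger_knob (a point): centre of the red ribbed cylindrical knob of the plunger, to be gripped from above; the knob is 26 mm across and 26 mm tall (centred on this point), 78 mm from the cup's axis, with its point 88.5 mm above the table at rest, and moves up with the plunger. The steel collar under it is 21 mm across, the bracket's top 60 mm above the table
- plunger (a joint): travel of the sprung plunger, m: 0 fully in (pin 8 mm deep in its hole in the index plate), 0.016 pulled straight up against its stop; the spring pulls it down with about 4 N at 0 and 8 N at 0.016, and it snaps back when let go
- bobbin_2: bobbin of dark red wire with white flanges, 63 mm across, 51 mm high, to be left alone; origin centre of its underside. It and the cover may lie either way round. Behind it a coil winding machine stands from x = 0.58 m on (y -0.30 to 0.06 m), 120 mm high with taller parts above: carry things past on its near side
- bobbin_3: bobbin of copper wire with black flanges (the one nearest the front of the table), 67 mm across, 74 mm high, to be left alone; origin centre of its underside
There are look-alikes about, which are no part of the job. Of the things that look like the cover, the larger one is meant.

How it is judged (in metres and radians):
On the way, in this order (a step that is already met when the one before it is completed fails the run):
1. the cover sits fully home and level on the cup and the fingers have let go of it (distance between cover_flange and pot_rim below 0.005 m and z of cover_flange in the frame of pot_rim below 0.002 m and angle between cover's own z axis and vertical below 0.05 rad and contact force between the fingers and cover below 0.1 N and linear speed of cover below 0.02 m/s), for 0.2 s.
2. the plunger is pulled up at least 12 of its 16 mm (value of joint plunger above 0.012 m), for 0.3 s.
At the end, for the whole second after the job is handed in: The fingers hold the plunger at least 12 mm up out of its 16 mm travel (contact over 2 N), while the cover lies home on the cup: flange within 5 mm of its seat, no more than 2 mm above the rim, level to 0.05 rad and at rest (value of joint plunger above 0.012 m and contact force between the fingers and index_stand above 2 N and distance between cover_flange and pot_rim below 0.005 m and z of cover_flange in the frame of pot_rim below 0.002 m and angle between cover's own z axis and vertical below 0.05 rad and linear speed of cover below 0.02 m/s); the arm keeps its last pose, push and grip.
It fails at once if the plunger is pulled out (over 8 mm) while the cover is not on the cup (value of joint plunger above 0.008 m and distance between cover_flange and pot_rim above 0.008 m).
It fails at once if the cover is dropped onto the cup (falls free over it faster than 0.6 m/s) (horizontal distance between cover_flange and pot_rim below 0.04 m and contact force between the fingers and cover below 0.05 N and linear speed of cover above 0.6 m/s).
It fails at once if another thing is moved more than 30 mm (distance of any of bobbin_2, bobbin_3 from where it was at the start of the episode above 0.03 m).
It also fails if it takes over 48 s, if anything falls off the work surface, if the arm or the gripper's body presses on something with over 40 N, if the wrist force passes 120 N, or if a joint passes its speed limit or range.

## Working session

There is one attempt and no reset: what is moved stays moved. The work goes in short steps, Python scripts to look and compute and a shell command to move; the robot and the scene stay as the last step left them, time stands still between calls to the robot, and variables do not carry over. Pictures are saved under pics/ and viewed, at most 10 in all, crops included, and the job is handed in when it is done.

```bash
mkdir -p pics; ls; python3 - <<'E'
from plant import r
import cv2,numpy as np
s=r.get_state();print(s)
for n in("top","scene"):
    c=r.capture(n);np.savez(f"{n}.npz",**c);cv2.imwrite(f"pics/{n}.png",c["color"][:,:,::-1]);print(c["world_from_camera"].round(3))
E
```

```text
pics
{'time_s': 0.0, 'joints': array([ 9.06479385e+01,  2.05903819e+01,  6.34634389e-01, -2.20995475e-02,
       -7.01357783e+01, -1.65078091e+01]), 'qd': array([ 0.00742585, -0.00396415,  0.06394285,  0.06402988,  0.00986823,
       -0.0400971 ]), 'joint_torque': array([-4.73323835e-04, -5.82711017e+01,  2.93048537e+01,  6.99741796e+00,
        7.01118741e-03, -1.57665850e-04]), 'tcp_pos': array([0.18434596, 0.64887419, 0.25063485]), 'eef_rot': array([ 1.79906343e+02, -6.09069547e-03, -1.58673915e+01]), 'contact_force': array([ 0.36879998, -0.10992465, -0.61520577]), 'moment': array([-0.01353774, -0.01192478,  0.04633254]), 'gripper_force': 0.0, 'gripper_width': 0.08762775903750158}
[[ 0.051 -0.972  0.229  0.266]
 [-0.999 -0.051  0.006  0.03 ]
 [ 0.006 -0.229 -0.973  1.121]
 [ 0.     0.     0.     1.   ]]
[[ 0.785 -0.431  0.446 -0.126]
 [-0.62  -0.55   0.56  -0.761]
 [ 0.004 -0.716 -0.698  1.066]
 [ 0.     0.     0.     1.   ]]
```

View pics/top.png

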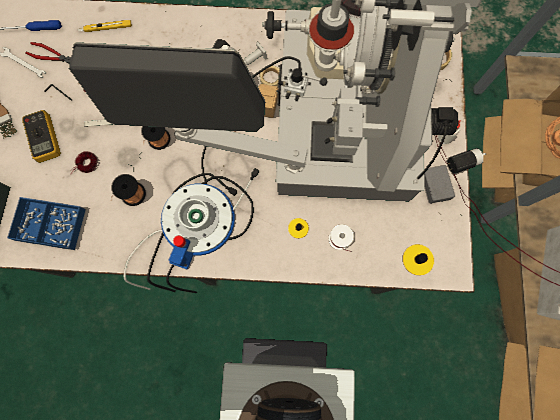

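View pics/scene.png

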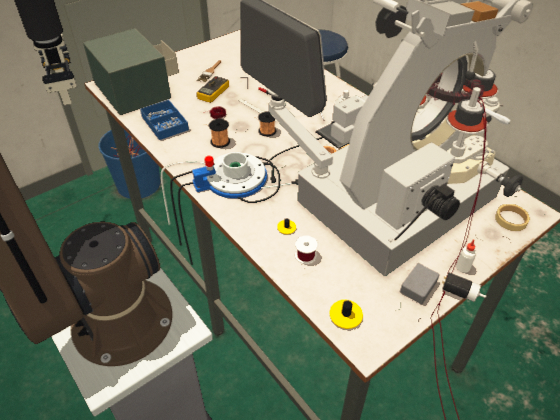

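Top view: two yellow covers, a small one at (298,228) and a larger one at (418,260). The larger fits the description. The stand is at (198,215), with the red knob at (179,241). I'll measure them and confirm with a crop.

```bash
cat > h.py <<'E'
import numpy as np,cv2
def cloud(c,T=None):
    K=c["intrinsics"];z=c["range_z"];T=c["world_from_camera"] if T is None else T
    v,u=np.mgrid[:z.shape[0],:z.shape[1]]
    P=np.stack([(u-K[0,2])/K[0,0]*z,(v-K[1,2])/K[1,1]*z,z],-1)@T[:3,:3].T+T[:3,3]
    P[z<=0]=np.nan
    return P
def circ(p):
    p=p[:,:2];d=cv2.minEnclosingCircle(p.astype(np.float32));A=np.c_[2*p,np.ones(len(p))]
    return np.round(d[0],4),round(2*d[1],4)
E
python3 - <<'E'
from h import *
c=np.load("top.npz");P=cloud(c);C=c["color"].astype(int);hsv=cv2.cvtColor(c["color"],cv2.COLOR_RGB2HSV)
def comp(m,name,minA=15):
    n,l,st,ce=cv2.connectedComponentsWithStats(m.astype(np.uint8))
    for i in range(1,n):
        if st[i,4]>=minA and 170<ce[i,1]<300:
            p=P[l==i];p=p[~np.isnan(p[:,0])]
            if len(p) : print(name,ce[i].round(),st[i,4],circ(p),"mean",p.mean(0).round(4),"zmed",np.median(p[:,2]).round(4),"zmax",p[:,2].max().round(4))
H,S,V=[hsv[...,i].astype(int) for i in range(3)]
comp((H>22)&(H<35)&(S>180)&(V>120),"yellow",60)
comp(((H<6)|(H>174))&(S>180)&(V>120),"red")
# black knobs on covers
for (u,v) in((418,260),(298,228)):
    m=np.zeros(H.shape,bool);m[v-25:v+25,u-25:u+25]=True;m&=(P[...,2]>0.035)
    p=P[m];print("knob",p.mean(0),circ(p),p[:,2].max(),len(p))
# cup rim
m=np.zeros(H.shape,bool);m[170:262,155:242]=True
for lo,hi in((.064,.076),(.02,.031)):
    p=P[m&(P[...,2]>lo)&(P[...,2]<hi)];print("stand",lo,len(p),p.mean(0),np.median(p[:,2]))
    np.save(f"st{lo}.npy",p)
a=c["color"][200:290,270:450];cv2.imwrite("pics/crop.png",cv2.resize(a[:,:,::-1],None,fx=4,fy=4))
E
```

```text
yellow [298. 228.] 255 (array([ 0.4939, -0.0072]), 0.0526) mean [ 0.4925 -0.0069  0.0055] zmed 0.0054 zmax 0.0309
yellow [417. 260.] 621 (array([ 0.4265, -0.3169]), 0.0803) mean [ 0.4255 -0.3152  0.0092] zmed 0.0091 zmax 0.0175
red [178. 240.] 85 (array([0.4286, 0.2781]), 0.0246) mean [0.4288 0.278  0.098 ] zmed 0.0981 zmax 0.1021
knob [ 0.42615786 -0.31465584  0.04669271] (array([ 0.4261, -0.3161]), 0.0251) 0.05118703286218551 85
knob [ 0.49332445 -0.0055983   0.03590054] (array([ 0.4917, -0.0057]), 0.0116) 0.03696377312239907 3
stand 0.064 158 [0.50264023 0.25756846 0.06767593] 0.0677364089361131
stand 0.02 2859 [0.50488605 0.25298746 0.02517549] 0.024925384351943913
```

View pics/crop.png

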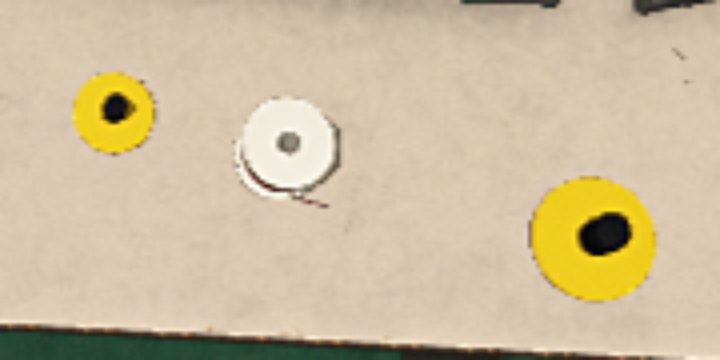

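The crop shows the white bobbin_2 at (290,140) and two yellow covers. The small one at (113,112) is about 53 mm across, so it is the look-alike. The large one at (592,240) measures 80 mm, so it is the cover, lying knob up at about (0.426, -0.316). The plunger is at 162° from the stand's centre, so the present yaw (-16°) suits every grasp.

```bash
python3 -m crank '[[[0,0,0],[4,2.6,0],-1],[[0,0,0],[4,2.6,0],-1],[[0,0,0],[4,2.6,0],-1],[[0,0,0],[4,2.6,0],-1],[[0,0,0],[4,2.6,0],-1],[[0,0,0],[4,2.6,0],-1],[[0,0,0],[4,2.6,0],-1]]' 25
python3 -m crank '[[[0,0,0],[2.2,3.9,0],-1],[[0,0,0],[2.2,3.9,0],-1],[[0,0,0],[2.2,3.9,0],-1],[[0,0,0],[2.2,3.9,0],-1],[[0,0,0],[2.2,3.9,0],-1],[[0,0,0],[2.2,3.9,0],-1],[[0,0,0],[2.2,3.9,0],-1],[[0,0,0],[2.2,3.9,0],-1]]'
python3 -m crank '[[[0,0,0],[0.5,4.6,0],-1],[[0,0,0],[0.5,4.6,0],-1],[[0,0,0],[0.5,4.6,0],-1],[[0,0,0],[0.5,4.6,0],-1],[[0,0,0],[0.5,4.6,0],-1],[[0,0,0],[0.5,4.6,0],-1],[[0,0,0],[0.5,4.6,0],-1],[[0,0,0],[0.5,4.6,0],-1]]'
```

```text
time_s: 0.8
tcp_pos: [0.4048, 0.3959, 0.2514]
eef_rot: [180.0, 0.0, -15.8]
contact_force: [0.8, 0.9, 0.0]
gripper_width: 0.0879
gripper_force: 0.0
time_s: 1.6
tcp_pos: [0.488, 0.0476, 0.2516]
eef_rot: [-180.0, -0.0, -15.8]
contact_force: [1.4, 1.0, -0.7]
gripper_width: 0.0874
gripper_force: 0.0
time_s: 2.4
tcp_pos: [0.4252, -0.3172, 0.2515]
eef_rot: [-180.0, -0.0, -15.9]
contact_force: [1.5, -0.4, 0.8]
gripper_width: 0.0874
gripper_force: 0.0
```

```bash
python3 -m crank '[[[0,0,0],[0,0,4],-1],[[0,0,0],[0,0,4],-1],[[0,0,0],[0,0,3],-1],[[0,0,0],[0,0,0],-1]]'
cat >> h.py <<'E'
def wrist(r,name):
    from scipy.spatial.transform import Rotation as R
    s=r.get_state();c=r.capture("wrist");T=np.eye(4)
    T[:3,:3]=R.from_euler("xyz",s["eef_rot"],degrees=True).as_matrix();T[:3,3]=s["tcp_pos"]
    cv2.imwrite(f"pics/{name}.png",c["color"][:,:,::-1])
    return s,c,cloud(c,T@c["hand_eye"]),T
E
python3 - <<'E'
from h import *;from plant import r
s,c,P,T=wrist(r,"w1");hsv=cv2.cvtColor(c["color"],cv2.COLOR_RGB2HSV)
print(s["tcp_pos"],s["eef_rot"],(T@c["hand_eye"]).round(3))
m=(hsv[...,0]>20)&(hsv[...,0]<36)&(hsv[...,1]>150)&(P[...,2]<.03);p=P[m];print("fl",circ(p),np.nanmedian(p[:,2]))
near=np.hypot(P[...,0]-.426,P[...,1]+.316)<.03
p=P[near&(P[...,2]>.044)&(P[...,2]<.06)];print("knobtop",circ(p),p.mean(0),len(p))
E
```

```text
time_s: 2.8
tcp_pos: [0.423, -0.3145, 0.1375]
eef_rot: [-179.9, 0.5, -15.9]
contact_force: [-0.4, 0.3, -0.1]
gripper_width: 0.0879
gripper_force: 0.0
[ 0.42298005 -0.31453843  0.13746405] [-179.94726782    0.47446856  -15.94069899] [[-0.275 -0.912 -0.304  0.505]
 [-0.962  0.26   0.087 -0.339]
 [-0.     0.316 -0.949  0.27 ]
 [ 0.     0.     0.     1.   ]]
fl (array([ 0.4281, -0.3192]), 0.08) 0.011449867952163795
knobtop (array([ 0.4282, -0.3196]), 0.024) [ 0.42934251 -0.3198465   0.04992941] 908
```

View pics/w1.png

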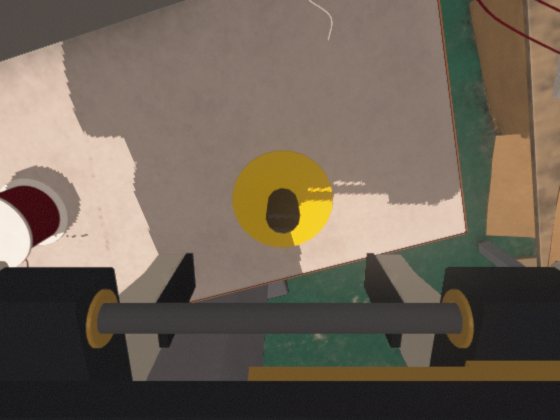

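The wrist view shows the yellow cover at (283,199) with its knob at (283,210) between the fingers, and bobbin_2 well off to the left at (30,225). The cover's centre is about (0.428, -0.319).

```bash
python3 -m crank '[[[0,0,0],[0,0,0],-1],[[0,0,0],[0,0,0],-1]]'; python3 -c "
from plant import r;s=r.get_state();print(s['joints'].round(2),s['tcp_pos'],s['eef_rot'])"
```

```text
time_s: 3.05
tcp_pos: [0.4273, -0.3158, 0.1435]
eef_rot: [180.0, -0.2, -15.8]
contact_force: [-0.7, 0.1, 0.3]
gripper_width: 0.0877
gripper_force: 0.0
[-1.529e+01  1.267e+01 -2.593e+01  3.000e-02 -5.121e+01  8.945e+01] [ 0.42731385 -0.31575632  0.14351387] [179.97936721  -0.18260868 -15.81970476]
```

```bash
python3 - <<'E'
from h import *;from plant import r
s,c,P,T=wrist(r,"w2")
print(s["tcp_pos"],s["eef_rot"])
near=np.hypot(P[...,0]-.428,P[...,1]+.319)<.03
p=P[near&(P[...,2]>.044)&(P[...,2]<.06)];k=circ(p);print(k,p[:,2].mean())
print("tool",(np.linalg.inv(T)@np.r_[k[0],.034,1]).round(4))
E
```

```text
[ 0.42731385 -0.31575632  0.14351387] [179.97936721  -0.18260868 -15.81970476]
(array([ 0.4283, -0.3196]), 0.0239) 0.049887533044774626
tool [0.0016 0.0034 0.1095 1.    ]
```

```bash
python3 -m crank '[[[0,0,0],[0.15,0.35,2.2],-1],[[0,0,0],[0,0,2.5],-1],[[0,0,0],[0,0,2.5],-1],[[0,0,0],[0,0,2],-1],[[0,0,0],[0,0,1],-1],[[0,0,0],[0,0,0],-1],[[0,0,0],[0,0,0],-1],[[0,0,0],[0,0,0],-1]]'
python3 -m crank '[[[0,0,0],[0,0,0],1],[[0,0,0],[0,0,0],1],[[0,0,0],[0,0,0],1],[[0,0,0],[0,0,0],1],[[0,0,0],[0,0,0],1],[[0,0,0],[0,0,0],1],[[0,0,0],[0,0,0],1],[[0,0,0],[0,0,0],1]]' 25
```

```text
time_s: 3.9
tcp_pos: [0.4275, -0.3195, 0.0409]
eef_rot: [180.0, -0.1, -15.8]
contact_force: [0.5, -0.7, -0.7]
gripper_width: 0.0877
gripper_force: 0.0
time_s: 4.7
tcp_pos: [0.4265, -0.3192, 0.0395]
eef_rot: [180.0, 0.0, -15.9]
contact_force: [-0.0, 0.5, 0.1]
gripper_width: 0.0293
gripper_force: 0.0
```

```bash
python3 -m crank '[[[0,0,0],[0,0,0],1],[[0,0,0],[0,0,0],1],[[0,0,0],[0,0,0],1],[[0,0,0],[0,0,0],1]]'
python3 -m crank '[[[0,0,0],[0,0,-0.5],1],[[0,0,0],[0,0,-1.5],1],[[0,0,0],[0,0,-3],1],[[0,0,0],[0,0,-3],1],[[0,0,0],[0,0,-3],1],[[0,0,0],[0,0,-3],1],[[0,0,0],[0,0,-3],1],[[0,0,0],[0,0,-1],1]]'
```

```text
time_s: 5.1
tcp_pos: [0.4265, -0.3192, 0.0395]
eef_rot: [180.0, 0.0, -15.9]
contact_force: [0.5, -1.2, -0.5]
gripper_width: 0.0236
gripper_force: 25.0
time_s: 5.9
tcp_pos: [0.4276, -0.3198, 0.2233]
eef_rot: [180.0, -0.3, -15.8]
contact_force: [0.4, 0.5, -0.1]
gripper_width: 0.0236
gripper_force: 25.0
```

```bash
python3 -m crank '[[[0,0,0],[-0.3,-2,0],1],[[0,0,0],[-0.6,-4,0],1],[[0,0,0],[-0.6,-4,0],1],[[0,0,0],[-0.6,-4,0],1],[[0,0,0],[-0.7,-4.5,0],1],[[0,0,0],[-0.7,-4.5,0],1],[[0,0,0],[-0.7,-4.5,0],1],[[0,0,0],[-0.7,-4.5,0],1]]'
python3 -m crank '[[[0,0,0],[-1.7,-4,0],1],[[0,0,0],[-1.7,-4,0],1],[[0,0,0],[-1.7,-4,0],1],[[0,0,0],[-1.7,-4,0],1],[[0,0,0],[-1.7,-3.7,0],1],[[0,0,0],[-1.7,-3,0],1],[[0,0,0],[-1.2,-2,0],1],[[0,0,0],[-0.4,-0.7,0],1]]'
python3 -m crank '[[[0,0,0],[0,0,0],1],[[0,0,0],[0,0,0],1],[[0,0,0],[0,0,0],1],[[0,0,0],[0,0,0],1]]'
python3 - <<'E'
from h import *;from plant import r
s,c,P,T=wrist(r,"w3");np.savez("w3.npz",P=P,T=T,color=c["color"])
print(s["tcp_pos"],s["eef_rot"])
E
```

```text
time_s: 6.7
tcp_pos: [0.4662, 0.0037, 0.2195]
eef_rot: [-180.0, 0.0, -15.9]
contact_force: [1.1, -0.5, -1.6]
gripper_width: 0.0236
gripper_force: 25.0
time_s: 7.5
tcp_pos: [0.4219, 0.2803, 0.2191]
eef_rot: [180.0, 0.0, -15.7]
contact_force: [-0.7, -0.2, -2.3]
gripper_width: 0.0234
gripper_force: 25.0
time_s: 7.9
tcp_pos: [0.423, 0.2776, 0.2197]
eef_rot: [-180.0, -0.0, -15.9]
contact_force: [-0.6, -0.2, -1.0]
gripper_width: 0.0233
gripper_force: 25.0
[0.42298863 0.27763464 0.21965347] [-1.79995450e+02 -1.93849222e-03 -1.59307509e+01]
```

View pics/w3.png

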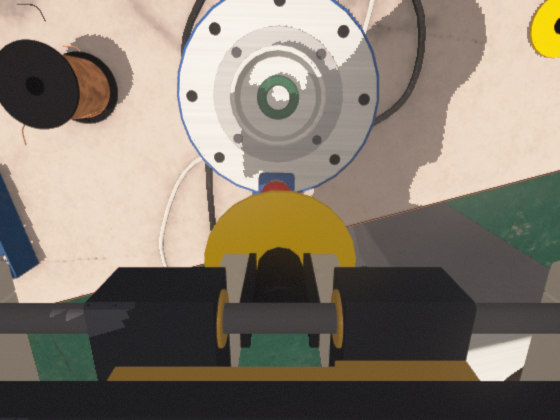

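The wrist view shows the cup's mouth at (278,97), the plunger knob at (277,186) mostly hidden behind the held cover at (280,250), and bobbin_3 at (50,85). I'll fit the rim circle and the held flange.

```bash
python3 - <<'E'
from h import *
from scipy.optimize import least_squares as ls
d=np.load("w3.npz");P=d["P"];T=d["T"];C=d["color"]
def fit(p,R,c0):return ls(lambda x:np.hypot(p[:,0]-x[0],p[:,1]-x[1])-R,c0,loss="soft_l1",f_scale=.002)
near=np.hypot(P[...,0]-.503,P[...,1]-.254)<.05
p=P[near&(P[...,2]>.066)&(P[...,2]<.074)];f=fit(p,.036,[.503,.254]);print("rim",len(p),f.x,np.abs(f.fun).mean(),np.median(p[:,2]))
near=np.hypot(P[...,0]-.503,P[...,1]-.254)<.11
m=near&(P[...,2]>.02)&(P[...,2]<.03);p=P[m];rr=np.hypot(*(p[:,:2]-f.x).T);print("plate rmax",np.percentile(rr,[90,99,100]),np.median(p[:,2]))
hsv=cv2.cvtColor(C,cv2.COLOR_RGB2HSV);v=np.mgrid[:420,:560]
t=(P-T[:3,3])@T[:3,:3]
m=(hsv[...,0]>18)&(hsv[...,0]<36)&(hsv[...,1]>150)&(v[0]>185)&(v[0]<262)&(v[1]>195)&(v[1]<365)&(t[...,2]<.06)
q=t[m];A=np.c_[q[:,:2],np.ones(len(q))];co=np.linalg.lstsq(A,q[:,2],rcond=None)[0];print("flange plane (tool)",co,len(q))
# boundary: the largest-x point per y bin
b=np.array([q[np.abs(q[:,1]-y)<.0015][:,0].max() for y in np.arange(-.03,.031,.003)]);e=np.c_[b,np.arange(-.03,.031,.003)]
g=fit(e,.04,[0,0]);print("flange centre tool",g.x,np.abs(g.fun).mean())
red=((hsv[...,0]<6)|(hsv[...,0]>174))&(hsv[...,1]>150)&near;print("red",np.nanmean(P[red],0),red.sum())
rimt=(np.r_[f.x,.070]-T[:3,3])@T[:3,:3];print("rim tool",rimt,"shift",rimt[:2]-g.x,"dz",rimt[2])
E
```

```text
rim 1662 [0.50525936 0.2543297 ] 0.0011130664435511912 0.07014898281793122
plate rmax [0.08514221 0.08886115 0.09002195] 0.026749886607651097
flange plane (tool) [1.12151432e-02 4.18003986e-06 2.78731743e-02] 7468
flange centre tool [0.00181479 0.00132655] 0.00019412500233182952
red [0.4420078  0.27383155 0.09187638] 158
rim tool [ 0.08550262 -0.0001595   0.14965638] shift [ 0.08368783 -0.00148606] dz 0.14965637769207357
```

```bash
python3 -m crank '[[[0,0,0],[1.5,-0.15,0],1],[[0,0,0],[2.5,0,0],1],[[0,0,0],[2.5,0,0],1],[[0,0,0],[1.4,0,0],1],[[0,0,0],[0.47,0,0],1],[[0,0,0],[0,0,0],1],[[0,0,0],[0,0,0],1]]'
python3 -m crank '[[[0,0,0],[0,0,1.5],1],[[0,0,0],[0,0,2.5],1],[[0,0,0],[0,0,2.5],1],[[0,0,0],[0,0,2],1],[[0,0,0],[0,0,1],1],[[0,0,0],[0,0,0.5],1],[[0,0,0],[0,0,0],1],[[0,0,0],[0,0,0],1]]'
python3 - <<'E'
from h import *;from plant import r
s,c,P,T=wrist(r,"w4")
print(s["tcp_pos"],s["eef_rot"])
c=r.capture("top");cv2.imwrite("pics/t2.png",c["color"][:,:,::-1])
c=r.capture("scene");a=c["color"][120:220,170:310];cv2.imwrite("pics/s2.png",cv2.resize(a[:,:,::-1],None,fx=5,fy=5))
E
```

```text
time_s: 8.65
tcp_pos: [0.5033, 0.257, 0.2195]
eef_rot: [180.0, 0.0, -15.9]
contact_force: [-0.1, 0.3, -0.2]
gripper_width: 0.0237
gripper_force: 25.0
time_s: 9.45
tcp_pos: [0.504, 0.2576, 0.1206]
eef_rot: [-179.9, -0.1, -15.8]
contact_force: [-0.1, 0.6, -1.2]
gripper_width: 0.0236
gripper_force: 25.0
[0.50404237 0.25764929 0.12055982] [-1.79932536e+02 -5.12502200e-02 -1.58331637e+01]
```

View pics/s2.png

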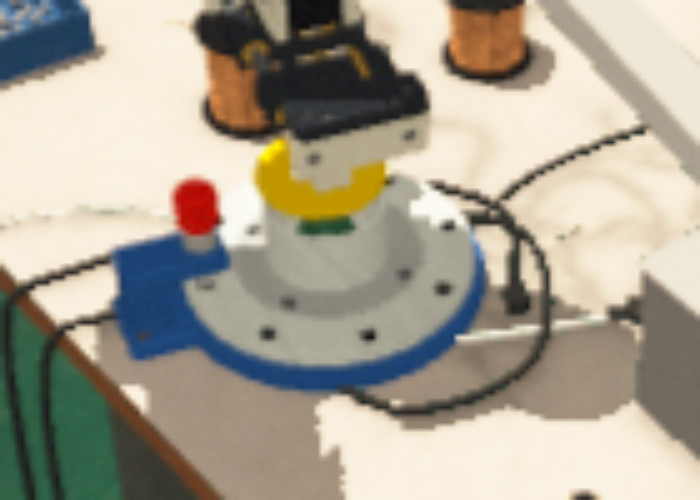

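The scene crop shows the cover level and centred over the cup at (320,180), with the red knob clear at (195,207). Now I'll lower it gently.

```bash
python3 -m crank '[[[0,0,0],[0,0.1,0.5],1],[[0,0,0],[0,0,0.4],1],[[0,0,0],[0,0,0.2],1],[[0,0,0],[0,0,0.2],1],[[0,0,0],[0,0,0],1],[[0,0,0],[0,0,0],1]]'
python3 -m crank '[[[0,0,0],[0,0,0.1],1],[[0,0,0],[0,0,0.1],1],[[0,0,0],[0,0,0.1],1],[[0,0,0],[0,0,0],1],[[0,0,0],[0,0,0],1]]'
```

```text
time_s: 10.2
tcp_pos: [0.5034, 0.2562, 0.1065]
eef_rot: [180.0, 0.0, -15.9]
contact_force: [-0.9, -0.6, -0.9]
gripper_width: 0.0237
gripper_force: 25.0
time_s: 10.7
tcp_pos: [0.5034, 0.2562, 0.1036]
eef_rot: [-180.0, -0.0, -15.9]
contact_force: [-1.2, -0.1, -0.5]
gripper_width: 0.0236
gripper_force: 25.0
```

```bash
python3 -m crank '[[[0,0,0],[0,0,0.1],1],[[0,0,0],[0,0,0],1],[[0,0,0],[0,0,0],1]]'
python3 -m crank '[[[0,0,0],[0,0,0.1],1],[[0,0,0],[0,0,0],1],[[0,0,0],[0,0,0],1]]'
```

```text
time_s: 11.0
tcp_pos: [0.5034, 0.2562, 0.1035]
eef_rot: [-180.0, -0.0, -15.8]
contact_force: [-3.7, -1.4, 7.1]
gripper_width: 0.0231
gripper_force: 25.0
time_s: 11.3
tcp_pos: [0.5035, 0.2562, 0.1035]
eef_rot: [-180.0, -0.0, -15.8]
contact_force: [-6.7, -1.0, 17.0]
gripper_width: 0.0234
gripper_force: 25.0
```

Contact comes at TCP z = 0.1035. That is 0.064 above the grasp height, so the flange is on the rim. I'll ease off and release.

```bash
python3 -m crank '[[[0,0,0],[0,0,-0.15],1],[[0,0,0],[0,0,0],0.2],[[0,0,0],[0,0,0],-0.2],[[0,0,0],[0,0,0],-0.2],[[0,0,0],[0,0,0],-0.2],[[0,0,0],[0,0,0],-0.2],[[0,0,0],[0,0,0],-0.2]]'
python3 -m crank '[[[0,0,0],[0,0,-1],-0.2],[[0,0,0],[0,0,-2],-0.2],[[0,0,0],[0,0,-3],-0.2],[[0,0,0],[-3,0,-2],-0.2],[[0,0,0],[-4,0,0],-0.2],[[0,0,0],[-4,0,0],-0.2],[[0,0,0],[-2,0,0],-0.2],[[0,0,0],[0,0,0],-0.2]]'
python3 -m crank '[[[0,0,0],[0,0,0],-0.2],[[0,0,0],[0,0,0],-0.2],[[0,0,0],[0,0,0],-0.2]]'
python3 - <<'E'
from h import *;from plant import r
from scipy.optimize import least_squares as ls
s,c,P,T=wrist(r,"w5");print(s["tcp_pos"],s["eef_rot"])
hsv=cv2.cvtColor(c["color"],cv2.COLOR_RGB2HSV)
near=np.hypot(P[...,0]-.505,P[...,1]-.254)<.05
p=P[near&(hsv[...,0]>18)&(hsv[...,0]<36)&(hsv[...,1]>150)&(P[...,2]>.05)&(P[...,2]<.09)]
co=np.linalg.lstsq(np.c_[p[:,:2]-[.505,.254],np.ones(len(p))],p[:,2],rcond=None)[0];print("flange",circ(p),co)
near=np.hypot(P[...,0]-.431,P[...,1]-.277)<.03
red=((hsv[...,0]<7)|(hsv[...,0]>173))&(hsv[...,1]>140)&near&(P[...,2]>.07);p=P[red];t=p[p[:,2]>np.nanmax(p[:,2])-.004]
print("red top",circ(t),t.mean(0),len(t),circ(p));k=circ(t)[0];print("tool",(np.r_[k,.0885]-T[:3,3])@T[:3,:3])
E
```

```text
time_s: 12.0
tcp_pos: [0.5034, 0.2561, 0.1029]
eef_rot: [180.0, 0.0, -15.9]
contact_force: [-0.2, 0.8, 0.1]
gripper_width: 0.0525
gripper_force: 0.0
time_s: 12.8
tcp_pos: [0.3765, 0.2922, 0.1843]
eef_rot: [-179.9, -0.0, -15.7]
contact_force: [0.2, -0.9, 0.6]
gripper_width: 0.0527
gripper_force: 0.0
time_s: 13.1
tcp_pos: [0.3789, 0.2915, 0.1831]
eef_rot: [180.0, -0.0, -15.9]
contact_force: [0.1, -0.4, -0.2]
gripper_width: 0.0526
gripper_force: 0.0
[0.37894527 0.29154586 0.18306379] [ 1.79990320e+02 -3.77398868e-03 -1.59104670e+01]
flange (array([0.5043, 0.2545]), 0.0796) [-4.20467605e-06 -5.48458923e-04  7.54348383e-02]
red top (array([0.431 , 0.2771]), 0.0257) [0.43131706 0.27702021 0.10073146] 1190 (array([0.4309, 0.2769]), 0.027)
tool [ 0.05401447 -0.00039354  0.09456729]
```

View pics/w5.png

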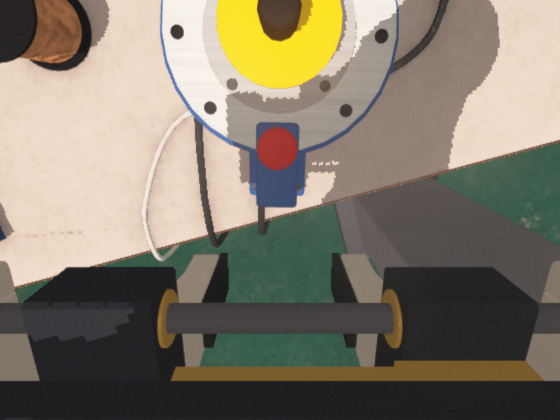

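The wrist view shows the cover seated on the cup at (280,20), flat with its flange top at z = 0.0754. The red knob is at (277,149), so the shift to it is about 5.4 cm in x and 8.8 cm down.

```bash
python3 -m crank '[[[0,0,0],[1.5,-0.05,0],-0.2],[[0,0,0],[2.5,0,0],-0.2],[[0,0,0],[1.4,0,0],-0.2],[[0,0,0],[0,0,2],-0.2],[[0,0,0],[0,0,2.5],-0.2],[[0,0,0],[0,0,2.5],-0.2],[[0,0,0],[0,0,1.2],-0.2],[[0,0,0],[0,0,0.6],-0.2]]'
python3 -m crank '[[[0,0,0],[0,0,0],-0.2],[[0,0,0],[0,0,0],-0.2],[[0,0,0],[0,0,0],1],[[0,0,0],[0,0,0],1],[[0,0,0],[0,0,0],1],[[0,0,0],[0,0,0],1],[[0,0,0],[0,0,0],1],[[0,0,0],[0,0,0],1]]' 45
python3 -m crank '[[[0,0,0],[0,0,0],1],[[0,0,0],[0,0,0],1],[[0,0,0],[0,0,0],1]]'
```

```text
time_s: 13.95
tcp_pos: [0.4304, 0.2768, 0.0939]
eef_rot: [179.9, 0.0, -15.9]
contact_force: [-0.3, 0.1, 0.6]
gripper_width: 0.0528
gripper_force: 0.0
time_s: 14.75
tcp_pos: [0.4308, 0.2784, 0.0955]
eef_rot: [-179.9, -0.0, -15.8]
contact_force: [-0.2, 4.8, 1.3]
gripper_width: 0.0254
gripper_force: 45.0
time_s: 15.05
tcp_pos: [0.4308, 0.2784, 0.0955]
eef_rot: [-179.9, -0.0, -15.8]
contact_force: [-0.6, 6.2, 1.9]
gripper_width: 0.0251
gripper_force: 45.0
```

```bash
python3 -m crank '[[[0,0,0],[0,-0.05,-0.3],1],[[0,0,0],[0,0,-0.3],1],[[0,0,0],[0,0,-0.3],1],[[0,0,0],[0,0,-0.3],1],[[0,0,0],[0,0,-0.2],1],[[0,0,0],[0,0,-0.1],1],[[0,0,0],[0,0,0],1],[[0,0,0],[0,0,0],1]]'
```

```text
time_s: 15.85
tcp_pos: [0.4308, 0.2785, 0.1097]
eef_rot: [-179.9, -0.0, -15.9]
contact_force: [2.5, 6.5, -8.0]
gripper_width: 0.025
gripper_force: 45.0
```

```bash
python3 -m crank '[[[0,0,0],[0,0,-0.1],1],[[0,0,0],[0,0,-0.1],1],[[0,0,0],[0,0,0],1],[[0,0,0],[0,0,0],1]]'
python3 -m crank '[[[0,0,0],[0,0,-0.1],1],[[0,0,0],[0,0,0],1],[[0,0,0],[0,0,0],1],[[0,0,0],[0,0,0],1],[[0,0,0],[0,0,0],1]]'
python3 - <<'E'
from h import *;from plant import r
s,c,P,T=wrist(r,"w6");print(s["contact_force"],s["tcp_pos"])
hsv=cv2.cvtColor(c["color"],cv2.COLOR_RGB2HSV)
near=np.hypot(P[...,0]-.505,P[...,1]-.254)<.05
p=P[near&(hsv[...,0]>18)&(hsv[...,0]<36)&(hsv[...,1]>150)&(P[...,2]>.05)&(P[...,2]<.09)]
print("flange",circ(p),np.median(p[:,2]))
c=r.capture("scene");np.save("x.npy",c["range_z"]);P=cloud(c);hsv=cv2.cvtColor(c["color"],cv2.COLOR_RGB2HSV)
red=((hsv[...,0]<7)|(hsv[...,0]>173))&(hsv[...,1]>140)&(np.hypot(P[...,0]-.431,P[...,1]-.277)<.03);print("red z",np.percentile(P[red][:,2],[2,50,98]))
a=c["color"][120:220,170:310];cv2.imwrite("pics/s3.png",cv2.resize(a[:,:,::-1],None,fx=5,fy=5))
E
```

```text
time_s: 16.25
tcp_pos: [0.4308, 0.2785, 0.1116]
eef_rot: [-179.9, -0.0, -15.9]
contact_force: [3.1, 5.2, -8.6]
gripper_width: 0.0253
gripper_force: 45.0
time_s: 16.75
tcp_pos: [0.4308, 0.2784, 0.1117]
eef_rot: [-180.0, 0.0, -15.9]
contact_force: [5.8, 7.4, -18.7]
gripper_width: 0.0253
gripper_force: 45.0
[  5.76886354   7.42439708 -18.67370652] [0.43076926 0.27844888 0.11169985]
flange (array([0.5049, 0.2547]), 0.0798) 0.07541576003750175Traceback (most recent call last):
  File "<stdin>", line 8, in <module>
    return _quantile_unchecked(
        a, q, axis, out, overwrite_input, method, keepdims, weights)
    return _ureduce(a,
                    func=_quantile_ureduce_func,
    ...<5 lines>...
                    overwrite_input=overwrite_input,
                    method=method)
    r = func(a, **kwargs)
    result = _quantile(arr,
                       quantiles=q,
    ...<2 lines>...
                       out=out,
                       weights=wgt)
    slices_having_nans = np.isnan(arr[-1, ...])
                                  ~~~^^^^^^^^^
IndexError: index -1 is out of bounds for axis 0 with size 0
```

The tool rose 16 mm with the spring force at about 8 N, then the force jumped to 19 N with no further motion. The plunger is at its stop and the grip isn't slipping. The cover is still flat at z = 0.0754, so I'm handing in.

```bash
python3 -c "
from plant import r;print(r.close_job())"
```

```text
the job is handed in; nothing more can be done
None
```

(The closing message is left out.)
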